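# Push the cast carrier round the slot to the scanner

### The arm

A 6-joint arm with a two-finger parallel gripper is mounted at the origin on the work surface. World frame = base frame: x ahead of the robot, y to its left, z up, the work surface at z = 0. Lengths are in m, angles in rad, forces in N, time in s.
With the tool pointing down it reaches from about 0.35 to 1 m from the base axis. Payload 7.1 kg.
Tool frame: the origin (TCP) lies at the very end of the fingers, on their centre line; the grasp point (between the pads) lies 19 mm behind it; y points along the fingers, z is the direction in which the jaws open and shut, and the axes are right-handed (so a half turn about y gives the same grasp; the last joint's range is limited). The gripper opens to 85 mm and grips with 20 to 120 N. Pads are 22 mm wide; open, the fingers measure 114 mm over their backs; the gripper's body (76 mm by 85 mm) begins 54 mm behind the grasp point. The pads swing forward as they close: fully open they stand 13 mm farther back than shut.
Start: joints at [1.224, 0.423, 1.63, -0, 1.089, -0.019], TCP at [0.201, 0.592, 0.231] pointing down, gripper open.
Joint ranges: [-3, 3], [-0.9, 2.11], [0.09, 2.58], [-1.31, 4.45], [0.11, 2.69], [-2.54, 2.54]. Speed limits (rad/s): [2.39, 2.39, 3.01, 3.14, 3.14, 3.14].

### API

Orientations are given as a rotation vector (axis times angle).
In Python, from rig import r, vision, search_frame, tip_of gives the robot as it stands.
- The arm moves only by the tool step_arm, never from a script. Its argument "deltas" is text: rows parted by semicolons, each of 7 numbers parted by spaces: the shift along the tool's x, y, z in mm, then the turn, a rotation vector about the tool's x, y, z in degrees, then the closure, from -1 (fully open) to 1 (shut). In form: tx ty tz rx ry rz claw; .... A call has 1 to 8 rows; each row is the pose to reach, as a shift and turn from the pose commanded when the call began, along the tool's axes at that moment; what a row does not reach only later rows make up. A row lasts 1/10 s, in which the tool goes at most 50 mm and 8.59 degrees, less where a joint would pass 70% of its speed; a pose out of reach is approached as far as the arm can. A call with a gripper value outside its range is refused whole. The fingers move at their own pace and stop on an object; "newtons" is the grip in N (left out, the last holds). Time passes only in rows, so rows that repeat a pose let the fingers close. It gives the time, the measured TCP pose, the force and the opening at its end, in the units of the state.
- r.sense(): the state, without advancing time (a new reading comes with each control period).
- vision.grab_frame(name): name is "scene" or "side" or "wrist"; returns (picture, depth): 480x640x3 uint8, red, green, blue; 480x640 float32, m along the optical axis (not along the pixel's ray), 0 where there is no reading.
- vision.calibration(name): a dict with "camera_matrix" (3x3 intrinsics, pixels), "origin" and "orientation" of the camera in the world. Camera axes: x right, y up, looking along -z (the intrinsics and any distortion apply to the point x, -y, -z); pixel columns grow to the right and rows downward; lengths in m; the calibration is good to about 2 mm. A picture is of the moment at which its call begins: read the wrist's pose just before it. calibration takes no time and is no camera call; for the wrist camera it gives the pose at the moment of the call.
- r.sign_off(): hands the job in, once; it reports no verdict.
Trained networks look in the newest picture that a camera, given by its name, has taken for a name from the list of things; names that differ only in an ending like _2 or _b are one class to them, and where a whole thing is asked for, a point or a joint stands for the part that bears it (a point fixed in the world has none). Each returns a list of dicts, best first, with "conf" (0 to 1); they miss things now and then, are a little off and sometimes report something else, mostly with a low value. They report only what shows in the picture. A call takes as long as a camera call. They do not tell look-alikes from the thing itself.
- search_frame(camera, thing): "xyz" ([x, y, z] in m, in world coordinates, good to about 4 mm: the middle of the surface that is visible of it).
- tip_of(camera, thing): "xyz" ([x, y, z] in m, in world coordinates, good to about 4 mm: a listed point, or the origin of a listed thing).
The state is a dict: "time": time; "joints": joint angles; "qd": joint speeds; "joint_torque": joint torques, N m; "position": TCP position; "orientation": TCP orientation; "contact_force": force on the tool from outside, world axes, zero at the start; "moment": the same for the moment, N m; "finger_gap": opening from 0.0 (shut) to 1.0 (fully open).
Only numpy, scipy, OpenCV 4.12 (cv2) and the standard library are available. Lean on these libraries where they do the work, as an engineer would, in place of code of your own. Each camera call takes 0.05 s, during which the arm holds its last target.

### The job

The jaw model on the round carrier is to be scanned. Push the carrier by its rim with the fingertips so that its pin follows the L-shaped slot: along the long leg to the corner, then along the short leg right up to its end, in front of the scanner head. Do not touch the jaw model, do not lift or tip the carrier out of the slot, and leave the other things on the table where they are.

Things in the scene. Friction and masses are not known exactly. Their poses are not given: they have to be found in the camera images.
- stage: Fixed scanner stage: aluminium plate with an L-shaped slot 16 mm wide and 16 mm deep. Top face 20 mm above the table. Origin on the table; own axes: x along the long leg of the slot, y along the short leg, z up, turned up to 0.45 rad about the vertical from the robot's. Plate spans x -120 to 110, y -105 to 120 mm. Long leg on the line y = -45 mm, short leg on x = +50 mm.
- slot_corner (a point): Point on the slot's centre line at the plate's top face: the corner, stage x = +50, y = -45 mm. The long leg leads here in stage +x; the slot's wall stops the pin centre 2 mm beyond this point. Axes as the stage's.
- slot_end (a point): Point at the plate's top face: where the pin centre is stopped by the closed end of the short leg, stage x = +50, y = +57 mm, 102 mm from the corner in stage +y. Axes as the stage's.
- scanner (a point): Centre of the top of the white scanner head fixed to the stage's +y edge: 130 mm along stage x, 65 mm along y, 70 mm high, centred at stage x = +45, y = +152 mm. It faces the end of the slot.
- carrier: Loose round grey disc, 96 mm across, 28 mm high, about 0.4 kg, flat on the plate. Steel pin under its centre, 12 mm across, 12.5 mm long, sits in the slot with 2 mm play each side; the disc slides and spins. Origin at the centre of its underside, 20 mm above the table, on the pin's axis. Starts in the first 40 mm of the long leg (stage x -70 to -32 mm). Slides at up to about 8 N.
- cast: Jaw model (gum-coloured base 60 mm across, arch of teeth, 25 mm high in all) fixed on the middle of the carrier; leaves an 18 mm wide bare border all round the carrier's top. Origin at the centre of its underside, on the carrier's top, 48 mm above the table; its top is 73 mm above the table.
- jar_mid (a point): Bystander, to be left alone: amber glass jar with white cap, 30 mm across, 42 mm high, standing on the stage plate. Point at its centre, half-way up.
- pliers_mid (a point): Bystander, to be left alone: steel orthodontic pliers, 130 mm long, lying flat on the table. Point at its centre, half-way up.
- spare_cast_mid (a point): Bystander, to be left alone: another jaw model, 60 mm across and 29 mm high, loose on the table (no carrier under it). Point at its centre, half-way up.
- phone_mid (a point): Bystander, to be left alone: black phone, 72 x 148 x 9 mm, lying flat on the table. Point at its centre, half-way up.
- tin_mid (a point): Bystander, to be left alone: round flat metal tin, 54 mm across, 21 mm high, on the table. Point at its centre, half-way up.
- ruler_mid (a point): Bystander, to be left alone: steel ruler, 25 x 160 x 5 mm, lying flat on the table. Point at its centre, half-way up.
There are look-alikes about, which are no part of the job. Leave any green look-alike of the carrier alone.

How it is judged:
On the way, in this order (a step that is already met when the one before it is completed fails the run):
1. the carrier's pin has reached the corner of the slot (x of carrier in the frame of stage above 0.043 m and y of carrier in the frame of stage below -0.025 m and z of carrier in the frame of stage below 0.025 m), for 0.05 s.
2. the carrier's pin is at the end of the short leg (y of carrier in the frame of stage above 0.051 m and x of carrier in the frame of stage between 0.044 and 0.056 m), for 0.2 s.
At the end, for the whole second after the job is handed in: The carrier lies flat on the plate, at rest, its pin in the short leg of the slot within 6 mm of the closed end (all of step 2 and z of carrier in the frame of stage between 0.017 and 0.023 m and angle between carrier's own z axis and vertical below 0.05 rad and linear speed of carrier below 0.01 m/s); the robot touches nothing.
It fails at once if the carrier is lifted or tipped (5 mm or 0.15 rad) (z of carrier in the frame of stage above 0.025 m or angle between carrier's own z axis and vertical above 0.15 rad).
It fails at once if the fingers or the arm touch the jaw model (contact force between any of the fingers, the arm and cast above 0.5 N).
It fails at once if another thing on the table is moved by more than 20 mm (distance of any of jar_mid, pliers_mid, spare_cast_mid, phone_mid, tin_mid, ruler_mid from where it was at the start of the episode above 0.02 m).
It also fails if it takes over 46 s, if anything falls off the work surface, if the arm or the gripper's body presses on something with over 40 N, if the wrist force passes 120 N, or if a joint passes its speed limit or range.

## Working session

There is one attempt and no reset: what is moved stays moved. The work goes in short steps, Python scripts to look and compute and a tool call to move; the robot and the scene stay as the last step left them, time stands still between calls to the robot, and variables do not carry over. Pictures are saved under pics/ and viewed, and the job is handed in when it is done.

Besides the shell and the picture viewer there is one more tool, called after ">>>" as name(argument=value, ...), one argument or row to a line, values as JSON. step_arm: Moves the arm, as the interface text tells. Its arguments: {"type":"object","properties":{"deltas":{"type":"string"},"newtons":{"type":"number"}},"required":["deltas"]}

```bash
mkdir -p pics; ls; python3 - <<'E'
from rig import r, vision, search_frame, tip_of
import cv2
s=r.sense();print({k:s[k] for k in('time','position','orientation','finger_gap','contact_force')})
for c in('scene','side'):
    p,d=vision.grab_frame(c)
    cv2.imwrite(f'pics/{c}0.png',p[:,:,::-1])
    for t in('carrier','slot_corner','slot_end','scanner','cast','stage','jar_mid'):
        print(c,t,[(x['conf'],x['xyz']) for x in tip_of(c,t)][:3])
print(r.sense()['time'])
E
```

```text
pics
{'time': 0.0, 'position': array([0.20099002, 0.5912029 , 0.23052836]), 'orientation': array([-1.5569696 ,  0.25756339, -0.25705951]), 'finger_gap': 1.0010396730081728, 'contact_force': array([-0.09845505, -0.07229427, -0.2186563 ])}
scene carrier [(0.71, [0.4418, -0.3685, 0.0131]), (0.63, [0.4804, -0.0328, 0.0219]), (0.61, [0.3257, -0.1365, 0.0111])]
scene slot_corner []
scene slot_end [(0.65, [0.6058, 0.0591, 0.0233])]
scene scanner [(0.67, [0.4898, -0.2593, 0.0071]), (0.61, [0.605, 0.1522, 0.068])]
scene cast [(0.96, [0.3246, -0.1334, 0.0399]), (0.91, [0.4836, -0.035, 0.0488]), (0.67, [0.4406, -0.3642, 0.0412])]
scene stage [(0.82, [0.5528, 0.006, 0.0023])]
scene jar_mid [(0.65, [0.4998, 0.0847, 0.0416])]
side carrier [(0.63, [0.4462, -0.365, 0.0107]), (0.63, [0.6972, -0.1204, 0.0037]), (0.59, [0.4807, -0.0387, 0.0196])]
side slot_corner [(0.58, [0.5948, -0.0422, 0.0183])]
side slot_end [(0.83, [0.6032, 0.058, 0.0173])]
side scanner [(0.91, [0.6064, 0.1527, 0.0668]), (0.36, [0.4868, -0.2594, 0.0034]), (0.3, [0.4778, -0.0359, 0.0487])]
side cast [(0.96, [0.4527, -0.3638, 0.0422]), (0.92, [0.4768, -0.0333, 0.0492]), (0.82, [0.3206, -0.1368, 0.0429])]
side stage [(0.91, [0.5512, 0.0077, -0.0028])]
side jar_mid [(0.69, [0.502, 0.0836, 0.0443]), (0.53, [0.6049, 0.0557, 0.0157])]
0.8
```

View pics/scene0.png

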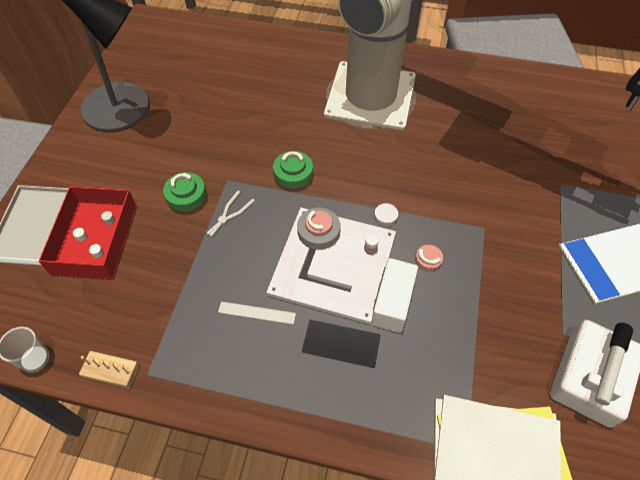

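View pics/side0.png

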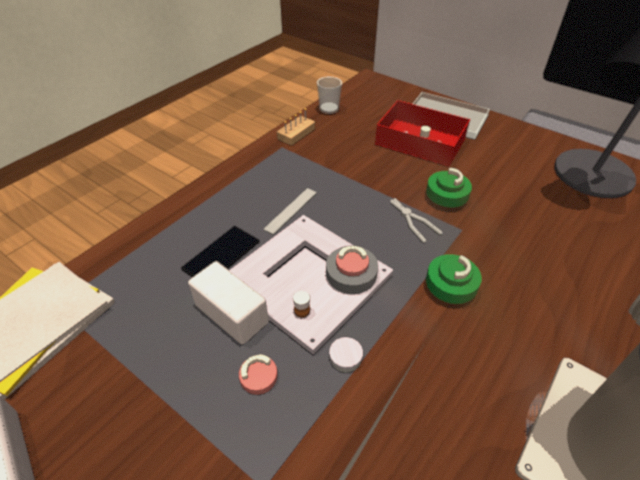

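The grey disc on the plate, at about (320,225) in scene and (352,268) in side, is the carrier. The green ones at (293,170) and (185,190) are look-alikes. Next I'll make a top-down rectification to fit the stage and confirm this.

```bash
cat > h.py <<'E'
from rig import r, vision, search_frame, tip_of
import numpy as np, cv2
from scipy.spatial.transform import Rotation as R
def Rm(o):
    o=np.asarray(o,float)
    if o.shape==(3,3): return o
    return R.from_rotvec(o).as_matrix() if o.size==3 else R.from_quat(o).as_matrix()
def project(cal,P):
    C=(np.asarray(P)-cal['origin'])@Rm(cal['orientation'])
    C=C*[1,-1,-1]; uv=C@np.asarray(cal['camera_matrix']).T
    return uv[...,:2]/uv[...,2:]
def topdown(cal,p,z,x0,x1,y0,y1,s=0.001):
    # rows: x decreasing downward (x up), cols: y decreasing to the right
    xs=np.arange(x1,x0,-s); ys=np.arange(y1,y0,-s)
    X,Y=np.meshgrid(xs,ys,indexing='ij')
    uv=project(cal,np.stack([X,Y,np.full_like(X,z)],-1)).astype(np.float32)
    return cv2.remap(p,uv[...,0],uv[...,1],cv2.INTER_LINEAR)
def cloud(cal,d):
    v,u=np.nonzero(d>0); z=d[v,u]; K=np.asarray(cal['camera_matrix'])
    C=np.stack([(u-K[0,2])/K[0,0]*z,-(v-K[1,2])/K[1,1]*z,-z],-1)
    return C@Rm(cal['orientation']).T+cal['origin'],u,v
E
python3 - <<'E'
from h import *
print(vision.calibration('scene'))
for c in('scene','side'):
    p,d=vision.grab_frame(c);cal=vision.calibration(c)
    t=topdown(cal,p,0.02,0.40,0.72,-0.16,0.22)
    cv2.imwrite(f'pics/td_{c}.png',cv2.resize(t[:,:,::-1],None,fx=1.8,fy=1.8))
    P,u,v=cloud(cal,d)
    m=(abs(P[:,2]-.02)<.004)&(P[:,0]>.38)&(P[:,0]<.74)&(P[:,1]>-.16)&(P[:,1]<.16)
    q=(P[m,:2]*1000).astype(np.float32)
    print(c,m.sum(),cv2.minAreaRect(q))
    # carrier: top border z~.048
    m=(abs(P[:,2]-.048)<.004)&(np.hypot(P[:,0]-.48,P[:,1]+.035)<.07)
    q=(P[m,:2]*1000).astype(np.float32); print('carrier',m.sum(),cv2.minEnclosingCircle(q))
    # scanner
    m=(abs(P[:,2]-.07)<.004)&(np.hypot(P[:,0]-.605,P[:,1]-.152)<.1)
    q=(P[m,:2]*1000).astype(np.float32); print('scanner',m.sum(),cv2.minAreaRect(q))
E
```

```text
{'camera_matrix': array([[542.00564786,   0.        , 313.49589532],
       [  0.        , 542.00564786, 237.83305484],
       [  0.        ,   0.        ,   1.        ]]), 'origin': array([1.134908  , 0.11365382, 1.03284588]), 'orientation': array([0.4028794 , 0.51770639, 1.74546932])}
scene 7322 ((520.6610107421875, 34.50250244140625), (267.34283447265625, 289.32110595703125), 86.64302062988281)
carrier 655 ((480.6427001953125, -34.826480865478516), 49.20408630371094)
scanner 1699 ((608.2769165039062, 154.0651397705078), (64.03155517578125, 130.91644287109375), 86.10903930664062)
side 9065 ((518.9129028320312, 29.963294982910156), (261.6143493652344, 288.5137023925781), 86.61820220947266)
carrier 916 ((478.29400634765625, -35.487606048583984), 48.85713195800781)
scanner 2351 ((604.811767578125, 154.2515411376953), (64.07293701171875, 130.38015747070312), 85.89814758300781)
```

```bash
python3 - <<'E'
import cv2,numpy as np
a=cv2.imread('pics/td_scene.png');b=cv2.imread('pics/td_side.png')
cv2.imwrite('pics/td.png',cv2.resize(np.hstack([a,b]),(800,337)));print(a.shape)
E
```

```text
(576, 684, 3)
```

View pics/td_scene.png

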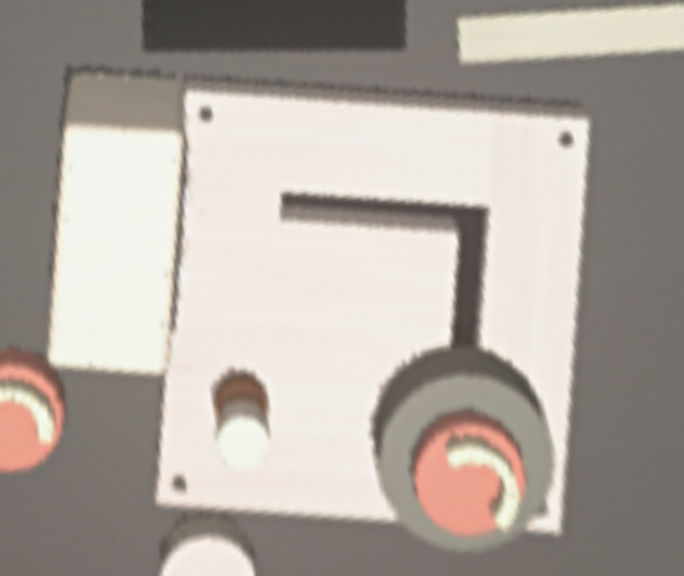

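View pics/td_side.png

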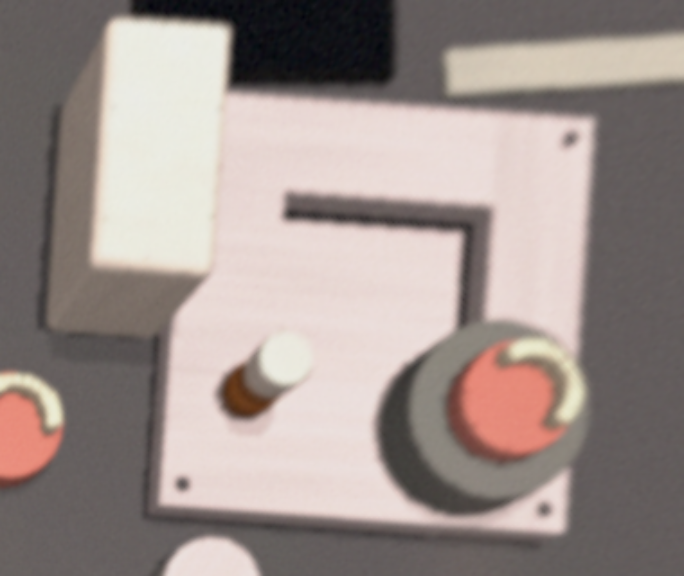

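```bash
cat >> h.py <<'E'
O=np.array([.5519,.0051]);YAW=-.073
def S2W(x,y,z): # stage mm -> world m
    c,s=np.cos(YAW),np.sin(YAW); return np.array([O[0]+(c*x-s*y)/1000,O[1]+(s*x+c*y)/1000,z/1000])
def W2S(p):
    c,s=np.cos(YAW),np.sin(YAW); d=(np.asarray(p)[:2]-O)*1000
    return np.array([c*d[0]+s*d[1],-s*d[0]+c*d[1],p[2]*1000])
def delta(x,y,z,k=0,quiet=False):
    """shift mm & turn deg in tool axes to stage xyz (mm), tool y down, tool z at stage angle k*90deg"""
    s=r.sense(); T=R.from_rotvec(s['orientation']).as_matrix()
    a=YAW+k*np.pi/2; zz=np.array([np.cos(a),np.sin(a),0]); yy=np.array([0,0,-1.]); G=np.stack([np.cross(yy,zz),yy,zz],1)
    return (T.T@(S2W(x,y,z)-s['position'])*1000).round(1), np.degrees(R.from_matrix(T.T@G).as_rotvec()).round(1)
E
python3 - <<'E'
from h import *
s=r.sense();print(s['time']);print(Rm(s['orientation']).round(3)); print(W2S(s['position']))
for k in range(-1,3): print(k,delta(-142,-45,200,k))
E
```

```text
0.9
[[ 0.947  0.     0.322]
 [-0.322  0.     0.947]
 [ 0.    -1.     0.   ]]
[-392.57030522  559.49817305  231.34078043]
-1 (array([ 394.8,   31.3, -521.8]), array([ -0. , 165.4,  -0. ]))
0 (array([ 394.8,   31.3, -521.8]), array([-0. , 75.4, -0. ]))
1 (array([ 394.8,   31.3, -521.8]), array([ -0. , -14.6,   0. ]))
2 (array([ 394.8,   31.3, -521.8]), array([  -0. , -104.6,    0. ]))
```

>>> step_arm(
  deltas="200 15 -260 0 -7 0 1;200 15 -260 0 -7 0 1;200 15 -260 0 -7 0 1;200 15 -260 0 -7 0 1;395 31 -522 0 -14.6 0 1;395 31 -522 0 -14.6 0 1;395 31 -522 0 -14.6 0 1;395 31 -522 0 -14.6 0 1",
  newtons=30,
)

```text
time: 1.7
position: [0.328, 0.2112, 0.2129]
orientation: [-1.569, 0.056, -0.058]
contact_force: [1.0, 0.8, 0.1]
finger_gap: 0.002
```

```bash
python3 - <<'E'
from h import *
s=r.sense();print(s['time'],W2S(s['position']),s['finger_gap']);print(delta(-142,-45,200,1))
E
```

```text
1.7 [-238.35794138  189.25479595  212.85180114] 0.0015547600044397872
(array([  96.2,   12.8, -234.3]), array([-0. ,  0. ,  0.1]))
```

>>> step_arm(
  deltas="96 13 -234 0 0 0 1;96 13 -234 0 0 0 1;96 13 -234 0 0 0 1;96 13 -234 0 0 0 1;96 13 -234 0 0 0 1;96 13 -234 0 0 0 1;96 13 -234 0 0 0 1;96 13 -234 0 0 0 1",
)

```text
time: 2.5
position: [0.4059, -0.0269, 0.1995]
orientation: [-1.57, 0.058, -0.057]
contact_force: [0.3, -0.6, -0.3]
finger_gap: 0.006
```

```bash
python3 - <<'E'
from h import *
s=r.sense();print(s['time'],W2S(s['position']),s['finger_gap']);print(delta(-142,-45,27,1))
p,d=vision.grab_frame('side');cv2.imwrite('pics/s1.png',p[100:400,200:560,::-1].repeat(2,0).repeat(2,1))
E
```

```text
2.5 [-143.29411052  -42.54899729  199.49931819] 0.005594851377756779
(array([  1.4, 172.5,  -2.5]), array([-0.,  0., -0.]))
```

View pics/s1.png

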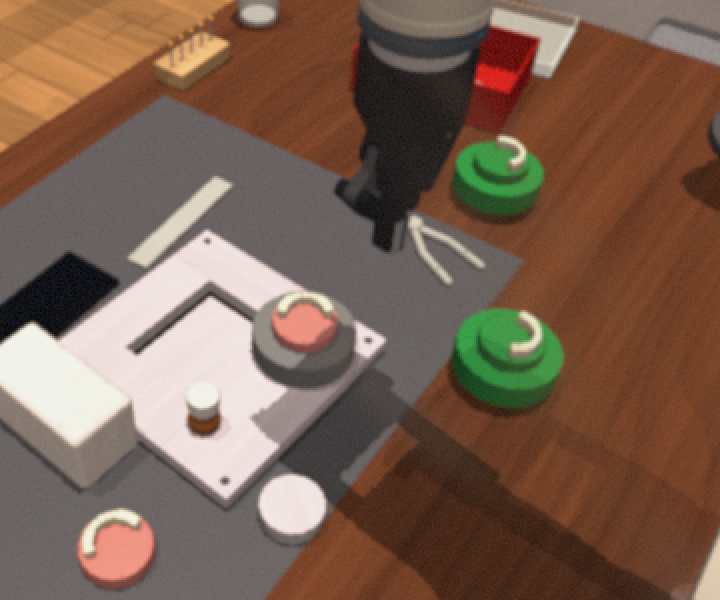

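The enlarged crop confirms it: the grey carrier at (300,335) sits in the slot, and the green look-alikes are at (498,178) and (508,356). The wrist camera sticks out towards stage +x, so I'll check its clearance over the cast.

```bash
python3 - <<'E'
from h import *
s=r.sense();c=vision.calibration('wrist');print(s['time'],(Rm(s['orientation']).T@(c['origin']-s['position'])*1000).round())
print(delta(-142,-45,27,1))
E
```

```text
2.55 [ -69. -142.   -1.]
(array([  1.4, 172.6,  -2.9]), array([-0. ,  0.1, -0. ]))
```

>>> step_arm(
  deltas="1 50 -2 0 0 0 1;1 100 -2 0 0 0 1;1 100 -2 0 0 0 1;1 100 -2 0 0 0 1",
)

```text
time: 2.95
position: [0.4063, -0.0284, 0.0996]
orientation: [-1.57, 0.058, -0.053]
contact_force: [0.2, 0.3, 0.2]
finger_gap: -0.0
```

>>> step_arm(
  deltas="1 40 -1 0 0 0 1;1 73 -1 0 0 0 1;1 73 -1 0 0 0 1;1 73 -1 0 0 0 1",
)

```text
time: 3.35
position: [0.4096, -0.0304, 0.0289]
orientation: [-1.57, 0.054, -0.059]
contact_force: [1.0, -0.4, 0.3]
finger_gap: -0.002
```

```bash
python3 - <<'E'
from h import *
p,d=vision.grab_frame('side');cv2.imwrite('pics/s2.png',p[200:350,280:460,::-1].repeat(4,0).repeat(4,1))
s=r.sense();print(s['time'],W2S(s['position']),s['contact_force'],delta(-142,-45,27,1))
for t in('carrier','cast'):
  print(t,[(x['conf'],W2S(x['xyz']).round(1)) for x in tip_of('side',t)])
E
```

```text
3.4 [-138.94005715  -45.87818155   29.21085321] [ 0.10172263  0.36122262 -0.24922972] (array([-3.1,  2.2,  0.9]), array([0. , 0. , 0.2]))
carrier [(0.96, array([ -79.5, -376. ,   10.6])), (0.94, array([-67.9, -44. ,  19.6])), (0.8, array([-217.8, -156.9,   16. ]))]
cast [(0.94, array([ -72. , -375.4,   41.1])), (0.79, array([-222.2, -154.7,   41.5])), (0.75, array([ 46.8, -44.9,  20.6])), (0.72, array([-69.2, -46.1,  47.6]))]
```

View pics/s2.png

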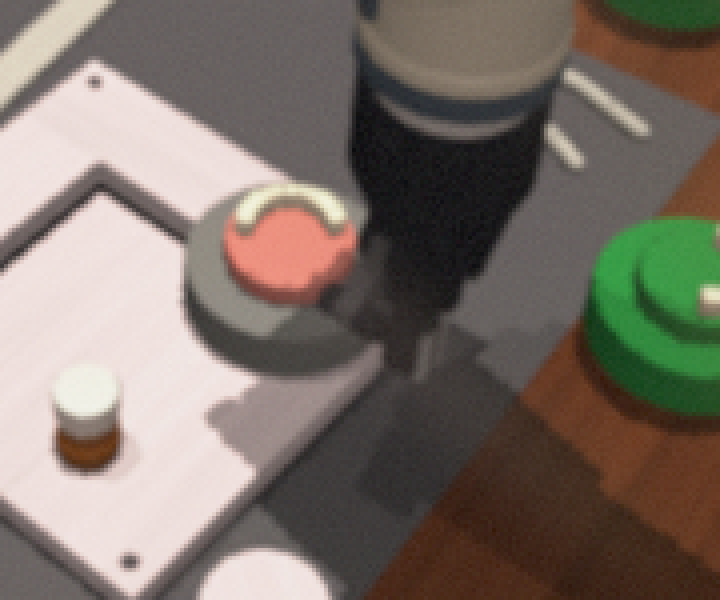

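>>> step_arm(
  deltas="3 1 0 0 0 0 1;6 1 0 0 0 0 1;11 1 0 0 0 0 1;16 1 0 0 0 0 1;22 1 0 0 0 0 1;28 1 0 0 0 0 1;34 1 0 0 0 0 1;40 1 0 0 0 0 1",
)

```text
time: 4.3
position: [0.4488, -0.0336, 0.0254]
orientation: [-1.57, 0.057, -0.058]
contact_force: [-1.8, 0.4, -1.0]
finger_gap: -0.003
```

```bash
python3 - <<'E'
from h import *
p,d=vision.grab_frame('side');cv2.imwrite('pics/s3.png',p[200:350,260:440,::-1].repeat(4,0).repeat(4,1))
s=r.sense();print(s['time'],W2S(s['position']),s['contact_force'],delta(-100,-45,27,1))
for t in('carrier','cast'):
  print(t,[(x['conf'],W2S(x['xyz']).round(1)) for x in tip_of('side',t)])
E
```

```text
4.35 [-98.52699287 -46.16443804  25.60789354] [-0.02146713 -0.05162101 -0.26109865] (array([-1.5, -1.4,  1.2]), array([ 0. , -0. ,  0.1]))
carrier [(0.9, array([-39.5, -44.6,  20.9])), (0.79, array([ -81.6, -373.5,   12.2])), (0.75, array([-217.4, -158.3,   11.9]))]
cast [(0.72, array([ 154.5, -116.1,    2.8])), (0.63, array([-222.7, -156.4,   43.6])), (0.62, array([-44.6, -47.4,  48.4])), (0.61, array([ -72.1, -372.4,   41.5]))]
```

View pics/s3.png

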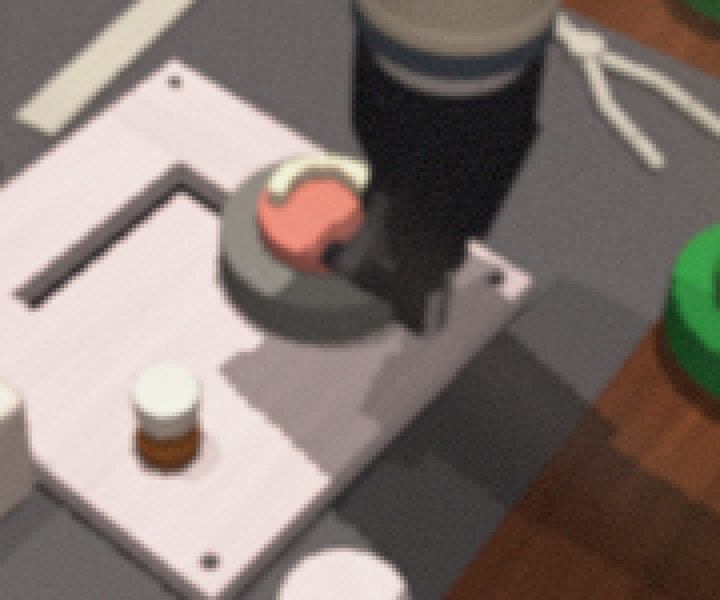

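>>> step_arm(
  deltas="4 -1 1 0 0 0 1;10 -1 1 0 0 0 1;16 -1 1 0 0 0 1;22 -1 1 0 0 0 1;28 -1 1 0 0 0 1;35 -1 1 0 0 0 1;42 -1 1 0 0 0 1;49 -1 1 0 0 0 1",
)

```text
time: 5.25
position: [0.4977, -0.0362, 0.0266]
orientation: [-1.57, 0.057, -0.057]
contact_force: [-2.4, -0.1, -0.1]
finger_gap: -0.003
```

```bash
python3 - <<'E'
from h import *
p,d=vision.grab_frame('side');cv2.imwrite('pics/s4.png',p[200:350,240:420,::-1].repeat(4,0).repeat(4,1))
s=r.sense();print(s['time'],W2S(s['position']),s['contact_force'],delta(-7,-45,27,1))
for t in('carrier',):
  print(t,[(x['conf'],W2S(x['xyz']).round(1)) for x in tip_of('side',t)])
E
```

```text
5.3 [-49.33145613 -45.16406343  26.79973018] [ 0.42133596  0.19497245 -0.43208771] (array([42.3, -0.1,  0.2]), array([ 0. , -0. ,  0.1]))
carrier [(0.95, array([-216.5, -157.4,   12.8])), (0.77, array([  8.8, -44.8,  19.8])), (0.58, array([ -80.3, -379.1,   13.5])), (0.48, array([-59.7,  74.9,  42.4]))]
```

View pics/s4.png

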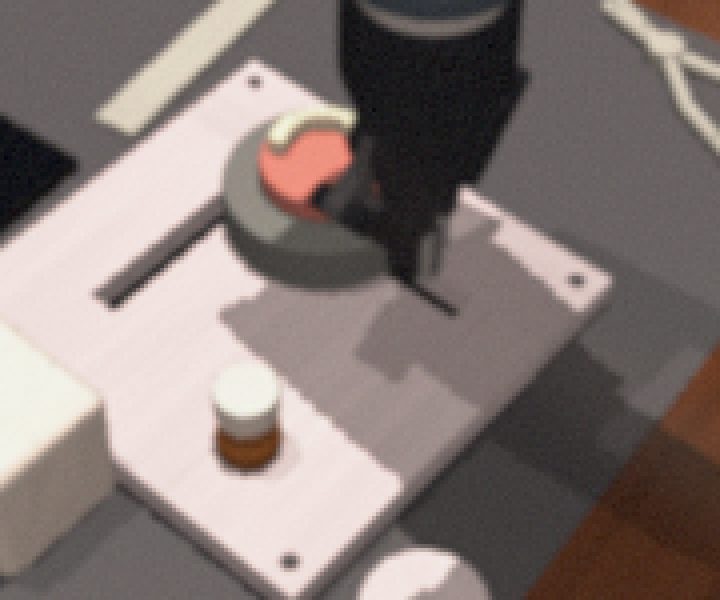

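>>> step_arm(
  deltas="4 0 0 0 0 0 1;10 0 0 0 0 0 1;17 0 0 0 0 0 1;24 0 0 0 0 0 1;30 0 0 0 0 0 1;34 0 0 0 0 0 1;38 0 0 0 0 0 1;40 0 0 0 0 0 1",
)

```text
time: 6.15
position: [0.5372, -0.0391, 0.0266]
orientation: [-1.57, 0.057, -0.057]
contact_force: [-2.4, -0.2, 1.0]
finger_gap: -0.0
```

>>> step_arm(
  deltas="1 0 0 0 0 0 1;1.5 0 0 0 0 0 1",
)

```text
time: 6.35
position: [0.5381, -0.0391, 0.0266]
orientation: [-1.57, 0.058, -0.057]
contact_force: [-2.7, -0.0, 1.5]
finger_gap: 0.001
```

```bash
python3 - <<'E'
from h import *
p,d=vision.grab_frame('side');cv2.imwrite('pics/s5.png',p[200:350,220:400,::-1].repeat(4,0).repeat(4,1))
s=r.sense();print(s['time'],W2S(s['position']),s['contact_force'],delta(-7,-45,27,1))
for t in('carrier',):
  print(t,[(x['conf'],W2S(x['xyz']).round(1)) for x in tip_of('side',t)])
E
```

```text
6.4 [-10.46682941 -45.10038872  26.59098707] [-3.36026396  0.36214417  0.84406705] (array([ 3.5, -0.4,  0.1]), array([-0., -0., -0.]))
carrier [(0.76, array([ -80.5, -377.3,   10.6])), (0.64, array([ 51.3, -44. ,  22.9]))]
```

View pics/s5.png

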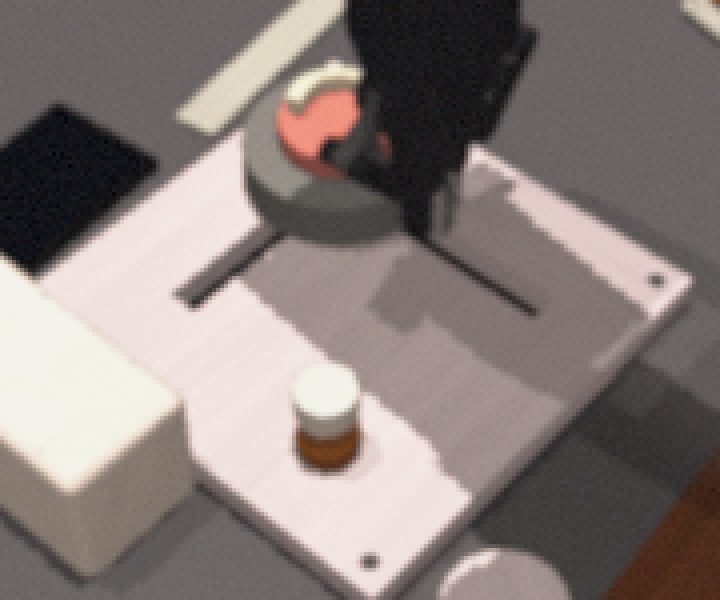

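>>> step_arm(
  deltas="1 0 0 0 0 0 1;2 0 0 0 0 0 1;3 0 0 0 0 0 1;4 0 0 0 0 0 1",
)

```text
time: 6.85
position: [0.5404, -0.0393, 0.0264]
orientation: [-1.57, 0.061, -0.054]
contact_force: [-9.8, 0.2, 7.7]
finger_gap: -0.002
```

>>> step_arm(
  deltas="-10 0 0 0 0 0 1;-28 0 0 0 0 0 1;-30 -50 0 0 0 0 1;-30 -100 0 0 0 0 1;-30 -110 0 0 0 0 1;-30 -110 0 0 0 0 1",
)

```text
time: 7.45
position: [0.5146, -0.0374, 0.1389]
orientation: [-1.57, 0.052, -0.063]
contact_force: [-0.6, 0.0, 0.1]
finger_gap: -0.001
```

```bash
python3 - <<'E'
from h import *
p,d=vision.grab_frame('side')
s=r.sense();print(s['time'],W2S(s['position']),s['joints'].round(2),s['contact_force'])
for k in(0,2):print(delta(51,-125,130,k))
cal=vision.calibration('side');P,u,v=cloud(cal,d);
m=(abs(P[:,2]-.048)<.004)&(np.hypot(P[:,0]-.60,P[:,1]+.043)<.07)
q=(P[m,:2]*1000).astype(np.float32); (c,rad)=cv2.minEnclosingCircle(q);print('carrier',m.sum(),rad,W2S([c[0]/1000,c[1]/1000,.02]))
E
```

```text
7.5 [-35.49255447 -45.11068161 137.19831039] [-0.1   0.4   1.94  0.    0.8  -1.59] [-1.69337186  0.45009232 -0.40625378]
(array([ 86.5,   7.5, -79.9]), array([-0.1, 90. ,  0.1]))
(array([ 86.5,   7.5, -79.9]), array([  0.1, -90. ,   0.1]))
carrier 730 49.149105072021484 [ 48.01416459 -46.17482992  20.        ]
```

>>> step_arm(
  deltas="10 0 -40 0 8 0 1;20 0 -80 0 16 0 1;50 4 -80 0 24 0 1;86 7 -80 0 32 0 1;86 7 -80 0 40 0 1;86 7 -80 0 48 0 1;86 7 -80 0 56 0 1;86 7 -80 0 64 0 1",
)

```text
time: 8.3
position: [0.5911, -0.1231, 0.1267]
orientation: [-1.365, 0.932, -0.926]
contact_force: [-0.5, 0.8, -0.1]
finger_gap: 0.0
```

```bash
python3 - <<'E'
from h import *
s=r.sense();print(s['time'],W2S(s['position']),delta(51,-125,130,0))
E
```

```text
8.3 [  48.46224582 -124.95659253  126.71038733] (array([ 1.1, -3.3,  2.3]), array([ 0.2, 25.7, -0.1]))
```

>>> step_arm(
  deltas="1 0 2 0 8.5 0 1;1 0 2 0 17 0 1;1 0 2 0 25.7 0 1;1 0 2 0 25.7 0 1;1 0 2 0 25.7 0 1",
)

```text
time: 8.8
position: [0.5938, -0.1233, 0.1278]
orientation: [-1.18, 1.258, -1.255]
contact_force: [-0.4, 0.0, -0.0]
finger_gap: 0.0
```

```bash
python3 - <<'E'
from h import *
p,d=vision.grab_frame('scene')
cv2.imwrite('pics/c6.png',p[170:350,240:480,::-1].repeat(3,0).repeat(3,1))
s=r.sense();print(s['time'],W2S(s['position']),delta(50,-125,27,0))
E
```

```text
8.85 [  51.32441823 -125.03067483  128.23721602] (array([ -0. , 101.2,  -1.1]), array([ 0.1,  0.5, -0. ]))
```

View pics/c6.png

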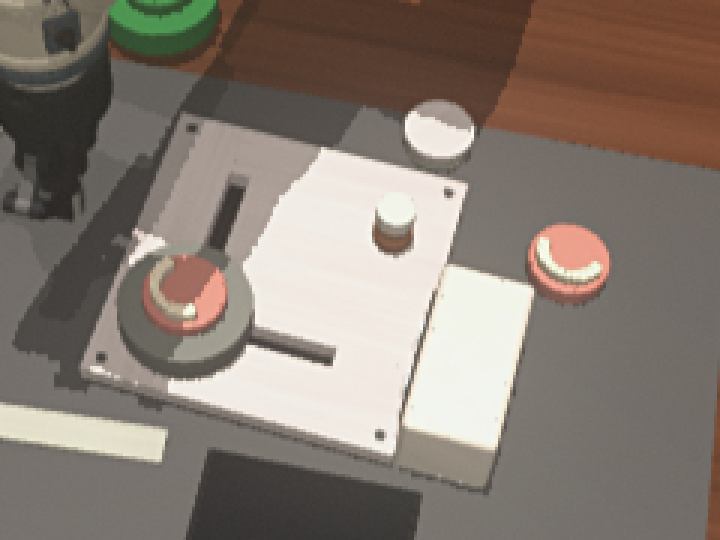

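>>> step_arm(
  deltas="0 50 -1 0 0 0 1;0 90 -1 0 0 0 1;0 101 -1 0 0 0 1;0 101 -1 0 0 0 1;-4 101 -1 0 0 0 1;-10 101 -1 0 0 0 1",
)

```text
time: 9.45
position: [0.5959, -0.1136, 0.0306]
orientation: [-1.174, 1.256, -1.261]
contact_force: [0.1, 0.4, -0.1]
finger_gap: -0.001
```

```bash
python3 - <<'E'
from h import *
s=r.sense();print(s['time'],W2S(s['position']),s['contact_force'],delta(50,-1.5,27,0))
E
```

```text
9.45 [  52.51664585 -115.21971207   30.60063704] [ 0.07672017  0.38497514 -0.12154749] (array([-113.7,    3.5,   -1.9]), array([-0.2,  0.3,  0. ]))
```

>>> step_arm(
  deltas="-4 1 -2 0 0 0 1;-8 2 -2 0 0 0 1;-12 2 -2 0 0 0 1;-17 2 -2 0 0 0 1;-22 2 -2 0 0 0 1;-27 2 -2 0 0 0 1;-32 2 -2 0 0 0 1;-37 2 -2 0 0 0 1",
)

```text
time: 10.25
position: [0.5948, -0.076, 0.0266]
orientation: [-1.176, 1.259, -1.259]
contact_force: [0.3, -3.2, 2.7]
finger_gap: 0.002
```

```bash
cat > chk.py <<'E'
from h import *
import sys
p,d=vision.grab_frame('scene')
cv2.imwrite(f'pics/{sys.argv[1]}.png',p[170:350,240:480,::-1].repeat(3,0).repeat(3,1))
s=r.sense();print(s['time'],W2S(s['position']),s['contact_force'],delta(50,-1.5,27,0))
for t in('carrier',):
  print(t,[(x['conf'],W2S(x['xyz']).round(1)) for x in tip_of('scene',t)])
E
python3 chk.py c7
```

```text
10.3 [ 48.64184348 -77.02758071  26.51128511] [ 0.08135514 -1.62221468  1.90147815] (array([-75.5,  -0.5,   1.8]), array([ 0. ,  0.3, -0. ]))
carrier [(0.76, array([ 50.2, -16.3,  21.8])), (0.75, array([ -85.6, -381.8,   11.5]))]
```

View pics/c7.png

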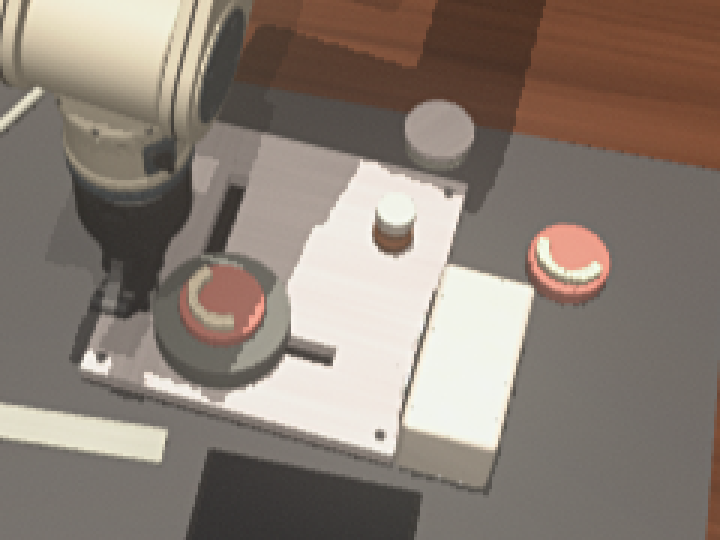

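>>> step_arm(
  deltas="-5 0 1 0 0 0 1;-11 0 1 0 0 0 1;-17 0 1 0 0 0 1;-23 0 1 0 0 0 1;-29 0 1 0 0 0 1;-35 0 1 0 0 0 1;-41 0 1 0 0 0 1;-47 0 1 0 0 0 1",
)

```text
time: 11.15
position: [0.5988, -0.029, 0.0265]
orientation: [-1.177, 1.259, -1.259]
contact_force: [-0.1, -2.1, -0.6]
finger_gap: 0.005
```

```bash
python3 chk.py c8
```

```text
11.2 [ 49.37372026 -29.75738215  26.57011409] [0.14203337 0.98559675 0.2748362 ] (array([-28.3,  -0.4,   0.8]), array([ 0. ,  0.3, -0. ]))
carrier [(0.83, array([50.7, 30.2, 19.6])), (0.55, array([ -84.3, -381.4,   13.2]))]
```

View pics/c8.png

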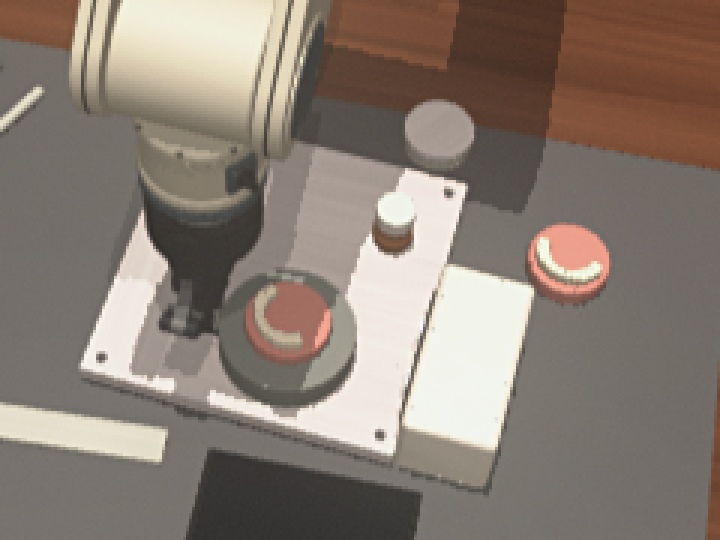

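>>> step_arm(
  deltas="-4 0 0 0 0 0 1;-9 0 0 0 0 0 1;-14 0 0 0 0 0 1;-18 0 0 0 0 0 1;-21 0 0 0 0 0 1;-23 0 0 0 0 0 1;-25 0 0 0 0 0 1;-26 0 0 0 0 0 1",
)

```text
time: 12.05
position: [0.6008, -0.0035, 0.0267]
orientation: [-1.176, 1.259, -1.259]
contact_force: [-0.7, -3.3, 1.2]
finger_gap: -0.001
```

>>> step_arm(
  deltas="-1 0 0 0 0 0 1;-2 0 0 0 0 0 1;-3 0 0 0 0 0 1",
)

```text
time: 12.35
position: [0.601, -0.0007, 0.0267]
orientation: [-1.176, 1.259, -1.259]
contact_force: [-0.4, -7.2, 2.3]
finger_gap: -0.001
```

Force is rising, so I'll press on a little until it stops firmly.

>>> step_arm(
  deltas="-1 0 0 0 0 0 1;-2 0 0 0 0 0 1;-2 0 0 0 0 0 1;-2 0 0 0 0 0 1",
)

```text
time: 12.75
position: [0.601, -0.0005, 0.0267]
orientation: [-1.178, 1.258, -1.26]
contact_force: [-1.3, -13.7, 2.8]
finger_gap: -0.0
```

```bash
python3 chk.py c9
```

```text
12.8 [49.36048276 -1.99699818 26.69282476] [ -0.63174304 -14.01237893   1.52272043] (array([-0.5, -0.3,  0.6]), array([0. , 0.3, 0.1]))
carrier [(0.89, array([-217.3, -155.9,   17.6])), (0.66, array([48.2, 58.4, 17. ])), (0.65, array([ -83.7, -382.6,   14.2]))]
```

View pics/c9.png

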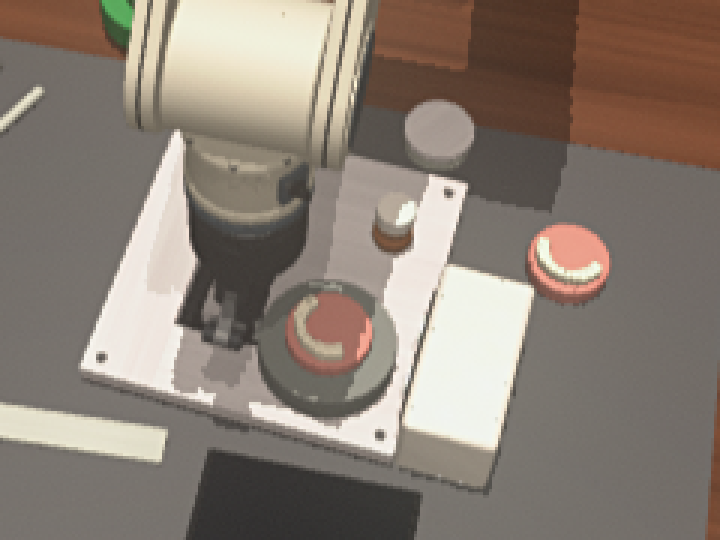

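>>> step_arm(
  deltas="3 0 0 0 0 0 1;10 0 0 0 0 0 1;30 0 0 0 0 0 1;40 -30 0 0 0 0 1;50 -80 0 0 0 0 1;60 -120 0 0 0 0 1;60 -120 0 0 0 0 1;60 -120 0 0 0 0 1",
)

```text
time: 13.65
position: [0.5975, -0.0586, 0.1477]
orientation: [-1.174, 1.258, -1.26]
contact_force: [-0.9, -0.0, -0.5]
finger_gap: 0.003
```

```bash
python3 chk.py c10; python3 - <<'E'
from h import *
for c in('scene','side'):
    p,d=vision.grab_frame(c);cal=vision.calibration(c);P,u,v=cloud(cal,d)
    e=S2W(50,57,20)
    m=(abs(P[:,2]-.048)<.004)&(np.hypot(P[:,0]-e[0],P[:,1]-e[1])<.056)
    q=(P[m,:2]*1000).astype(np.float32); (cc,rad)=cv2.minEnclosingCircle(q);print(c,m.sum(),rad,W2S([cc[0]/1000,cc[1]/1000,.02]))
    if c=='side':cv2.imwrite('pics/s10.png',p[200:350,180:360,::-1].repeat(4,0).repeat(4,1))
    print([(x['conf'],W2S(x['xyz']).round(1)) for x in tip_of(c,'carrier')],r.sense()['contact_force'],r.sense()['time'])
E
```

```text
13.7 [ 49.14852266 -59.97503004 146.29514991] [ 0.57131459  0.08031091 -1.48548943] (array([-58.4, 119.3,   1.2]), array([ 0. ,  0.3, -0. ]))
carrier [(0.92, array([49.1, 57.2, 18.9])), (0.89, array([ -83.4, -381. ,   12.2]))]
scene 840 48.401580810546875 [51.04000412 57.62918128 20.        ]
[(0.71, array([ -85.1, -380.8,   15.6])), (0.6, array([51.3, 57.6, 17.4]))] [-0.28318334  0.02985452 -0.16357973] 13.85
side 905 49.1979866027832 [49.54637704 56.26463691 20.        ]
[(0.74, array([-216.4, -156.5,   14.3])), (0.73, array([50.3, 58.7, 21.3])), (0.59, array([-1.9,  1.3,  2.5])), (0.57, array([ -80.2, -378.9,    9.7])), (0.55, array([ 155.2, -112.4,    6.5]))] [ 0.80690049  0.00464882 -0.37763454] 13.95
```

View pics/s10.png

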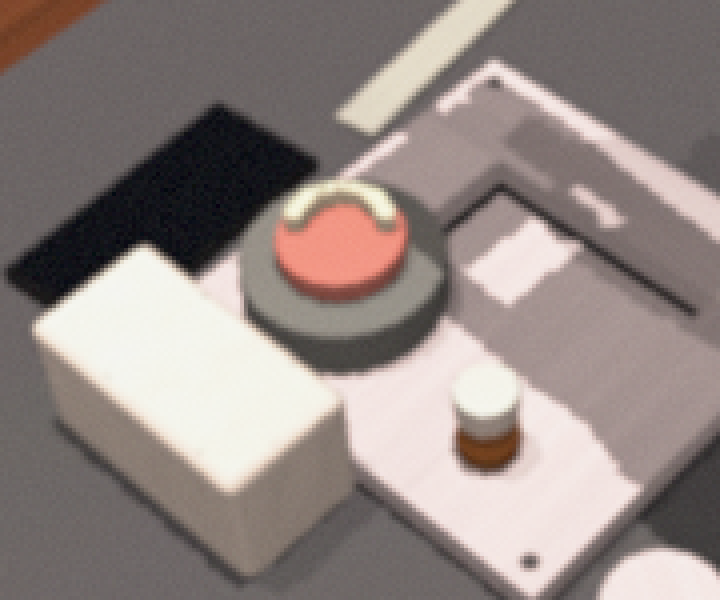

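View pics/c10.png

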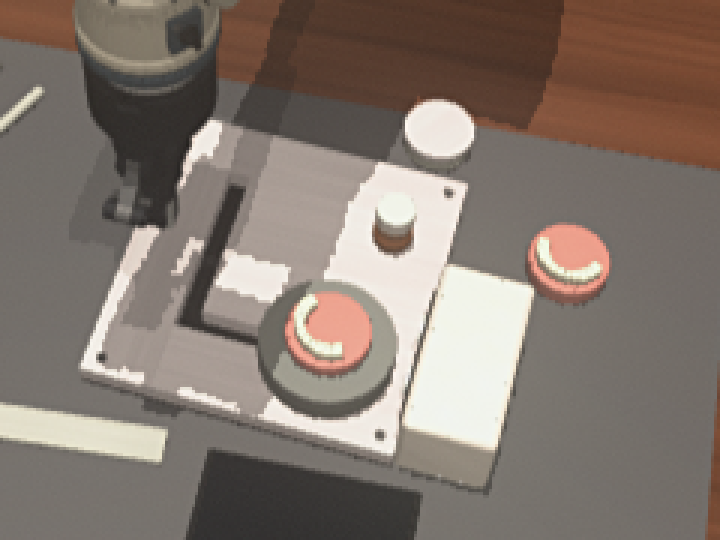

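The carrier lies flat at the slot's end, at stage (50,57). The bystanders haven't moved and the arm is clear.

```bash
python3 -c "
from rig import r
print(r.sign_off())"
```

```text
the job is handed in; nothing more can be done
None
```

I pushed the grey carrier by its rim with closed fingertips along the long leg to the corner. I then moved to its other side and pushed it along the short leg to the closed end. The job was handed in at about 14 s of the 46 s allowed.

**Stops:** At the corner the force rose to about 10 N, with the carrier measured at stage x ≈ 48 mm. At the end it rose to about 14 N with no further movement.

**Final position:** Depth fits from both cameras put the carrier at stage (51.0, 57.6) and (49.5, 56.3) mm, against a target of (50, 57). The networks agreed to within about 2 mm. It lies flat in the pictures.

**Clearances:** The fingers are about 145 mm above the table and touching nothing, and I saw no contact with the jaw model. The bystanders in the last pictures look unmoved; I judged this by eye and did not measure them. The pliers are only partly in view there. No check failed; the only disagreements were a few millimetres between cameras and some false detections by the networks, which I set aside.

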